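# Close the UV curing drawer and start the cure with the awl

## Task

The inlay is ready to cure: take the resin bottle that was left standing in the open drawer of the UV cabinet and stand it upright on the cork mat, then push the drawer fully home until it clicks in. With the drawer home, press the recessed start button right in with the tip of the awl, then lay the awl flat on the cork mat as well. Do not knock the bottle over, and leave the other things on the bench where they are.

Things in the scene. Friction and masses are not known exactly. Their poses are not given: they have to be found in the camera images.
- cabinet: White UV curing cabinet, fixed, 240 deep x 220 wide x 114 high (mm). Origin at bench height under the middle of its front face; x points into the cabinet (the way the drawer closes), y to the left seen from the robot, z up. The grey fascia, 62 to 114 above the bench, is the upper part of the front face; the drawer lies below it. A jar stands on its flat top, farther back.
- cure_drawer (a joint): Drawer sliding along the cabinet's x: 0 = home, positive = pulled out towards the robot (m); starts 0.085 to 0.115. About 1 N of friction. Sprung ball detent: from about 17 to 8 mm before home it resists (up to about 10 N), then it draws the drawer in to a stop at 0. Tray: inner floor 20 above the bench, side walls' top 46, inner width 186; a dark inlaid wood plate is fixed in its rear half.
- drawer_face (a point): Middle of the outer (robot-side) surface of the drawer front, 42 mm above the bench: the place to push. Axes as the cabinet's. The front is a grey plate 216 wide, 14 thick, 12 to 58 above the bench; at home it lies against the cabinet's front face. A steel pull lip, 90 wide, 15 to 19 above the bench, sticks out 11 mm from it.
- start_button (a joint): Spring start button sunk in the fascia: 0 = released, 0.005 m = fully in; pushed along the cabinet's +x. It springs back. 1.4 N to start, about 5 N fully in; counts as pressed beyond 0.0035.
- button_mouth (a point): Centre of the mouth of the button's bore in the front face, 55 mm to the cabinet's left (+y) of its middle, 88 mm above the bench. Bore 15 mm in diameter; the grey button (12 mm in diameter) lies 6 mm inside the mouth. Too narrow for a finger. A flat black tab, 30 wide, on the front edge of the top marks its place. Axes as the cabinet's: x points into the bore.
- resin_bottle: Amber resin bottle with black cap; origin at the centre of its underside, z up. Body 31 mm in diameter to 66 mm high, tapering to a cap 21 mm in diameter, total height 89; about 80 g. Starts standing on the tray floor in the front part of the open drawer, rising above the walls; too tall to pass under the fascia.
- awl: Awl, 70 g: square dark wood handle 90 x 20 x 20, brass collar, steel shank 6 mm thick. Origin at the handle's centre, x along the tool to its blunt tip, 120 mm from the origin (rear end 45 mm behind it); balance point about 10 mm ahead of the origin. Starts lying on the plywood board (origin 16 mm above the bench), pointing roughly away from the robot, between a screwdriver and a sanding block.
- mat: Cork mat fixed on the bench, 170 (x) x 220 (y) x 4 thick, empty at the start, left or right of the cabinet. Origin at the centre of its underside.
- board: Plywood board fixed on the bench, 200 (x) x 220 (y) x 6 thick, across from the mat, on the other side of the cabinet. Origin at the centre of its underside. The awl lies on it.
- screwdriver: Screwdriver 170 long with a rounded grey handle, lying on the board; leave alone. Origin in its underside, x towards its tip.
- sanding_block: Sanding block, pale wood, 90 x 40 x 30 high, on the board; leave alone. Origin at the centre of its underside.
- offcut: Wooden bar 30 x 130 x 14 high lying on the bench in front of the drawer; leave alone. Origin at the centre of its underside, its length along its y.
- wax_jar: Glass jar, 48 in diameter and 50 high, on top of the cabinet; leave alone. Origin at the centre of its underside.
- finish_can: Aluminium can, 60 in diameter and 90 high, to the left of the cabinet; leave alone. Origin at the centre of its underside.
- tape_roll: Roll of paper tape lying flat, 66 in diameter and 24 high, just beyond the mat; leave alone. Origin at the centre of its underside.
- radius_beam: Aluminium bar 130 x 36 x 32 high, to the right of the cabinet; leave alone. Origin at the centre of its underside, length along its x.
There are look-alikes about, which are no part of the job. There is more than one size of the resin_bottle; the job needs the smallest.

How it is judged:
By the outcome, as a careful person would: the job done as asked, in the order asked, and still so for the second after the job is handed in, with the robot touching nothing.
It also fails if it takes over 72 s, if anything falls off the work surface, if the arm or the gripper's body presses on something with over 40 N, if the wrist force passes 120 N, or if a joint passes its speed limit or range.

## Robot

A 6-joint arm with a two-finger parallel gripper is mounted at the origin on the work surface. World frame = base frame: x ahead of the robot, y to its left, z up, the work surface at z = 0. Lengths are in m, angles in rad, forces in N, time in s.
With the tool pointing down it reaches from about 0.4 to 0.825 m from the base axis. Payload 7 kg.
Tool frame: the origin (TCP) lies on the centre line of the jaws, within the pads' length; the fingertips stand 14 mm ahead of it and the grasp point (between the pads) lies 5 mm behind it; z points along the fingers, y is the line along which they close (so a half turn about z gives the same grasp; the last joint's range is limited). The gripper opens to 88 mm and grips with 3 to 60 N. Pads are 19 mm wide; open, the fingers measure 130 mm over their backs; the gripper's body (78 mm by 193 mm) begins 47 mm behind the grasp point.
Start: joints at [1.418, 0.359, 0.012, 0, -1.224, -0.288], TCP at [0.288, 0.61, 0.241] pointing down, gripper open.
Joint ranges: [-3.07, 3.07], [-1.43, 2.12], [-1.02, 1.25], [-3.03, 1.67], [-3.05, -0], [-3.03, 3.03]. Speed limits (rad/s): [2.39, 2.39, 3.01, 3.14, 3.14, 3.14].

## Interface

Orientations are given as [roll, pitch, yaw] about the fixed x, y, z axes, in that order (R = Rz(yaw) Ry(pitch) Rx(roll)).
In Python, from station import arm gives the robot as it stands.
- The arm moves only by the tool move_arm, never from a script. Its argument "rows" is a list of rows, each an object with "translation": the shift along the tool's x, y, z in cm, a list of three; "rot": the turn, a rotation vector about the tool's x, y, z in degrees, a list of three; "hand": the closure, from 0 (fully open) to 1 (shut). A call has 1 to 8 rows; each row is the pose to reach, as a shift and turn from the pose commanded when the call began, along the tool's axes at that moment; what a row does not reach only later rows make up. A row lasts 1/12 s, in which the tool goes at most 41.7 mm and 7.16 degrees, less where a joint would pass 70% of its speed; a pose out of reach is approached as far as the arm can. A call with a gripper value outside its range is refused whole. The fingers move at their own pace and stop on an object; "squeeze" is the grip in N (left out, the last holds). Time passes only in rows, so rows that repeat a pose let the fingers close. It gives the time, the measured TCP pose, the force, the opening and the grip force at its end, in the units of the state.
- arm.get_state(): the state, without advancing time (a new reading comes with each control period).
- arm.grab_frame(name): name is "side" or "top"; returns (picture, depth): 420x560x3 uint8, red, green, blue; 420x560 float32, m along the optical axis (not along the pixel's ray), 0 where there is no reading.
- arm.camera_params(name): a dict with "vfov" (degrees; the focal length in pixels is half the picture's height over the tangent of half this angle, whatever the lens; pixels are square), "cx", "cy" (the principal point, pixels), "position" and "orientation" of the camera in the world. Camera axes: x right, y down, z forward; pixel columns grow to the right and rows downward; lengths in m; the calibration is good to about 2 mm. A picture is of the moment at which its call begins. camera_params takes no time and is no camera call.
- arm.job_done(): hands the job in; it is judged then, once.
Trained networks look in the newest picture that a camera, given by its name, has taken for a name from the list of things; names that differ only in an ending like _2 or _b are one class to them, and where a whole thing is asked for, a point or a joint stands for the part that bears it (a point fixed in the world has none). Each returns a list of dicts, best first, with "p" (0 to 1); they miss things now and then, are a little off and sometimes report something else, mostly with a low value. They report only what shows in the picture. A call takes as long as a camera call. They do not tell look-alikes from the thing itself.
- arm.search_frame(label, camera): "point" ([x, y, z] in m, in the coordinates of the camera as it stood for that picture, good to about 4 mm: the middle of the surface that is visible of it).
- arm.pinpoint(label, camera): "point" ([x, y, z] in m, in the coordinates of the camera as it stood for that picture, good to about 4 mm: a listed point, or the origin of a listed thing).
The state is a dict: "t": time; "q": joint angles; "qd": joint speeds; "joint_efforts": joint torques, N m; "eef_pos": TCP position; "ee_rot": TCP orientation; "force": force on the tool from outside, world axes, zero at the start; "moment": the same for the moment, N m; "width": finger opening in m; "gripper_force": force on a finger pad.
Only numpy, scipy, OpenCV 4.12 (cv2) and the standard library are available. Lean on these libraries where they do the work, as an engineer would, in place of code of your own. Each camera call takes 0.05 s, during which the arm holds its last target. There are 200 camera calls.

## Working session

There is one attempt and no reset: what is moved stays moved. The work goes in short steps, Python scripts to look and compute and a tool call to move; the robot and the scene stay as the last step left them, time stands still between calls to the robot, and variables do not carry over. Pictures are saved under pics/ and viewed, at most 10 in all, crops included, and the job is handed in when it is done.

Besides the shell and the picture viewer there is one more tool, called after "Call:" as a command line: name --argument value ..., lists and objects as JSON in quotes. move_arm: Moves the arm, as the interface text tells. Its arguments: {"type":"object","properties":{"rows":{"type":"array","items":{"type":"object","properties":{"translation":{"type":"array","items":{"type":"number"}},"rot":{"type":"array","items":{"type":"number"}},"hand":{"type":"number"}}}},"squeeze":{"type":"number"}},"required":["rows"]}

```bash
mkdir -p pics; ls; cat > h.py <<'E'
import numpy as np, cv2
from scipy.spatial.transform import Rotation as R
from station import arm
def cam(n):
    p=arm.camera_params(n); o=np.array(p["orientation"],float)
    M=o if o.shape==(3,3) else (R.from_euler('xyz',o).as_matrix() if o.size==3 else R.from_quat(o).as_matrix())
    return p,M,np.array(p["position"])
def w(n,pt):
    p,M,t=cam(n); return M@np.array(pt)+t
def cloud(n,d):
    p,M,t=cam(n); f=d.shape[0]/2/np.tan(np.radians(p["vfov"])/2)
    v,u=np.mgrid[:d.shape[0],:d.shape[1]]
    c=np.stack([(u-p["cx"])/f*d,(v-p["cy"])/f*d,d],-1)
    P=c@M.T+t; P[d==0]=np.nan; return P
def grab(n,name):
    im,d=arm.grab_frame(n); cv2.imwrite(f"pics/{name}.png",im[:,:,::-1]); np.save(f"pics/{name}.npy",d); return im,d
E
python3 - <<'E'
from h import *
np.set_printoptions(precision=4,suppress=True)
for n in("side","top"):
    print(n,arm.camera_params(n)); grab(n,n+"0")
    for l in "drawer_face button_mouth resin_bottle awl mat board cabinet screwdriver sanding_block offcut wax_jar finish_can radius_beam".split():
        print(l,[(round(r["p"],2),w(n,r["point"]).round(3).tolist()) for r in arm.pinpoint(l,n)[:4]])
print(arm.get_state())
E
```

```text
pics
side {'vfov': 51.049339763067024, 'cx': 276.32983235802516, 'cy': 212.03031176441183, 'position': array([ 0.1849, -0.7565,  0.8878]), 'orientation': array([-2.3303,  0.0157, -0.541 ])}
drawer_face []
button_mouth [(0.63, [0.595, -0.003, 0.085])]
resin_bottle [(0.94, [0.645, -0.317, 0.0]), (0.88, [0.587, -0.394, 0.003]), (0.75, [0.573, -0.117, 0.021])]
awl [(0.69, [0.398, 0.303, 0.016])]
mat [(0.67, [0.419, -0.303, 0.004])]
board [(0.62, [0.417, 0.3, 0.002])]
cabinet [(0.66, [0.608, -0.053, 0.0])]
screwdriver [(0.73, [0.542, -0.25, 0.001]), (0.7, [0.42, 0.216, 0.006]), (0.67, [0.421, -0.302, 0.003])]
sanding_block [(0.81, [0.398, 0.38, 0.003])]
offcut [(0.88, [0.413, -0.091, 0.0]), (0.46, [0.542, -0.253, 0.001]), (0.25, [0.745, -0.087, 0.116])]
wax_jar [(0.83, [0.742, -0.084, 0.118])]
finish_can [(0.56, [0.667, 0.127, 0.001])]
radius_beam [(0.62, [0.726, -0.202, 0.001])]
top {'vfov': 51.64326581587141, 'cx': 266.8461845182504, 'cy': 217.08770206185247, 'position': array([ 0.4938, -0.0225,  1.1517]), 'orientation': array([-3.0438, -0.0034, -1.5523])}
drawer_face [(0.59, [0.503, -0
[... 502 characters left out ...]
 [(0.87, [0.397, 0.384, 0.004])]
offcut [(0.88, [0.41, -0.088, -0.001]), (0.55, [0.413, -0.297, -0.0])]
wax_jar [(0.69, [0.745, -0.085, 0.12])]
finish_can [(0.93, [0.67, 0.133, -0.001]), (0.74, [0.744, -0.085, 0.117])]
radius_beam []
{'t': 1.4, 'q': array([ 1.4181,  0.3586,  0.0119, -0.    , -1.2241, -0.2881]), 'qd': array([ 0.001 , -0.001 , -0.001 , -0.0014,  0.0009,  0.0001]), 'joint_efforts': array([  0.0009, -58.2367,  29.3303,   7.0025,   0.0125,  -0.    ]), 'eef_pos': array([0.288 , 0.6105, 0.2406]), 'ee_rot': array([ 3.1416,  0.    , -0.4408]), 'force': array([ 0.144 ,  0.4703, -0.0228]), 'moment': array([-0.0247,  0.0176, -0.0307]), 'gripper_force': 0.0, 'width': 0.08760001485853411}
```

View pics/top0.png

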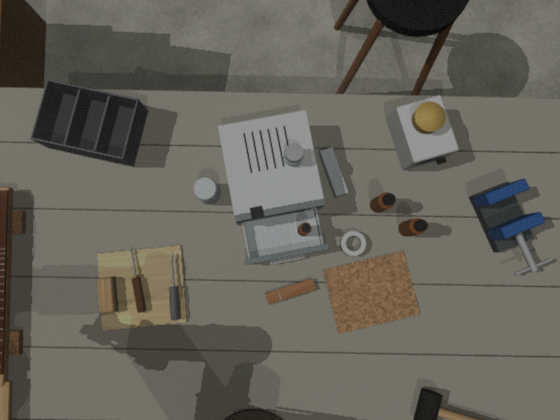

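View pics/side0.png

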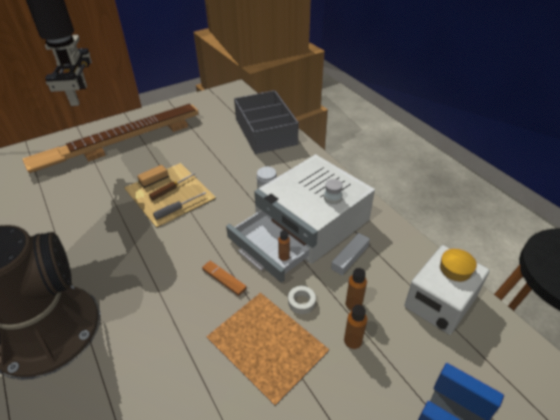

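The top view shows the cabinet at (270,170) with the small bottle in the drawer at (304,229). The mat is at (372,291), and the awl is at (137,290) between the block (110,293) and the screwdriver (175,300). Next I'll measure these from depth.

```bash
cat > m.py <<'E'
from h import *
np.set_printoptions(precision=4,suppress=True)
def rect(P,lo,hi,c,r):
    m=(P[...,2]>lo)&(P[...,2]<hi)&(np.hypot(P[...,0]-c[0],P[...,1]-c[1])<r)
    Q=P[m]; b=cv2.minAreaRect((Q[:,:2]*1000).astype(np.float32)); return len(Q),Q.mean(0).round(4),b
E
python3 - <<'E'
from m import *
for n in("top","side"):
    P=cloud(n,np.load(f"pics/{n}0.npy"))
    print(n)
    print("cab",rect(P,.108,.12,(.72,-.075),.18))
    print("cap",rect(P,.09,.125,(.571,-.121),.03))
    print("drw",rect(P,.052,.064,(.50,-.075),.12))
    print("awlhandle",rect(P,.018,.035,(.397,.304),.055))
    print("awlall",rect(P,.011,.035,(.43,.304),.09))
    print("mat",rect(P,.002,.008,(.417,-.30),.16))
    print("block",rect(P,.026,.045,(.398,.382),.08))
    print("scr",rect(P,.013,.045,(.398,.215),.06))
    print("bench",np.nanmean(P[...,2][(np.hypot(P[...,0]-.42,P[...,1]-.08)<.05)]))
    m=(P[...,2]>.108)&(P[...,2]<.12)&(abs(P[...,0]-.72)<.15)&(abs(P[...,1]+.075)<.15)
    Q=P[m]; f=[]
    for lo in np.arange(-.15,.02,.01):
        s=Q[(Q[:,1]>lo)&(Q[:,1]<lo+.01)]
        if len(s)>5:f.append((lo+.005,s[:,0].min()))
    f=np.array(f);print("front edge",f.tolist() and np.polyfit(f[:,0],f[:,1],1),f.round(3).tolist())
E
python3 - <<'E'
import cv2
a=cv2.imread('pics/top0.png')
b=cv2.resize(a[230:340,90:200],None,fx=5,fy=5,interpolation=2)
cv2.imwrite('pics/crop0.png',b)
E
```

```text
top
cab (8275, array([ 0.7191, -0.0292,  0.1133]), ((697.482177734375, -35.402130126953125), (293.9623718261719, 220.287353515625), 11.792407989501953))
cap (69, array([ 0.5716, -0.1164,  0.1059]), ((572.408935546875, -116.78260803222656), (19.841068267822266, 20.123384475708008), 64.79826354980469))
drw (484, array([ 0.51  , -0.0742,  0.0572]), ((553.8400268554688, -64.94367980957031), (106.28089141845703, 215.0985870361328), 11.786285400390625))
awlhandle (301, array([0.4005, 0.3037, 0.0241]), ((401.229248046875, 304.2225341796875), (95.66233825683594, 22.0416259765625), 14.162057876586914))
awlall (697, array([0.4117, 0.3213, 0.0246]), ((418.8601989746094, 305.3371276855469), (171.0792999267578, 153.94781494140625), 63.34303665161133))
mat (4726, array([ 0.4132, -0.2991,  0.0041]), ((414.8013916015625, -302.3180847167969), (312.4750061035156, 316.1581115722656), 18.062034606933594))
block (593, array([0.3977, 0.3787, 0.034 ]), ((399.93719482421875, 353.4677734375), (89.87993621826172, 100.18567657470703), 6.3136982917785645))
scr (360, array([0.3854, 0.2097, 0.0271]), ((398.532043
[... 1267 characters left out ...]
779296875), (310.464111328125, 315.6236572265625), 32.370033264160156))
block (281, array([0.3975, 0.3731, 0.0341]), ((400.2702331542969, 353.2904968261719), (89.75585174560547, 98.30445098876953), 7.441051483154297))
scr (256, array([0.3856, 0.2024, 0.0257]), ((397.71209716796875, 207.3642578125), (115.88459014892578, 25.70516586303711), 8.031610488891602))
bench -0.0002967855381213672
front edge [0.0035 0.5989] [[-0.145, 0.623], [-0.135, 0.571], [-0.125, 0.571], [-0.115, 0.574], [-0.105, 0.617], [-0.095, 0.613], [-0.085, 0.612], [-0.075, 0.61], [-0.065, 0.606], [-0.055, 0.605], [-0.045, 0.603], [-0.035, 0.601], [-0.025, 0.6], [-0.015, 0.596], [-0.005, 0.595], [0.005, 0.592], [0.015, 0.59]]
```

View pics/crop0.png

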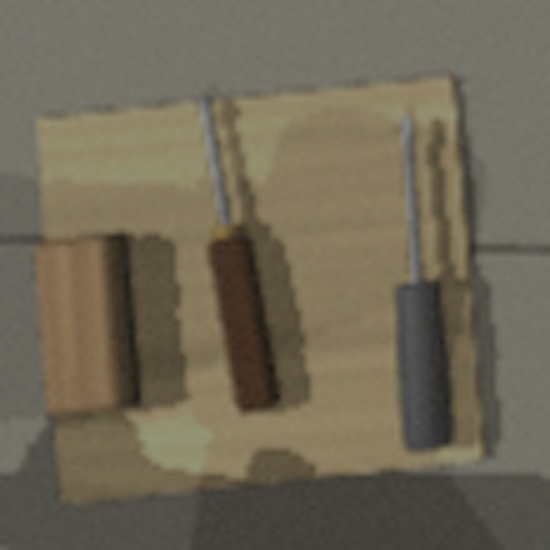

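```bash
cat > g.py <<'E'
from m import *
# go(x,y,z,yaw_deg,tilt_deg): print translation(cm)/rotvec(deg) from the present pose; tilt leans fingers forward
def go(p,yaw,tilt=0,start=None):
    s=arm.get_state()
    p0,e0=(s["eef_pos"],s["ee_rot"]) if start is None else start
    M0=R.from_euler('xyz',e0).as_matrix()
    M=(R.from_euler('z',yaw,degrees=True)*R.from_euler('y',-tilt,degrees=True)*R.from_euler('x',180,degrees=True)).as_matrix()
    print("go",(M0.T@(np.array(p)-p0)*100).round(2).tolist(),R.from_matrix(M0.T@M).as_rotvec(degrees=True).round(2).tolist())
    return np.array(p),R.from_matrix(M).as_euler('xyz')
E
python3 - <<'E'
from m import *
from scipy.optimize import least_squares
for n in("top","side"):
    P=cloud(n,np.load(f"pics/{n}0.npy"))
    m=((P[...,2]>.109)&(P[...,2]<.119)).astype(np.uint8)
    k,l,st,c=cv2.connectedComponentsWithStats(m); i=1+np.argmax(st[1:,4]); Q=P[l==i]
    b=cv2.minAreaRect((Q[:,:2]*1000).astype(np.float32));print(n,"cabtop",b)
    a=np.radians(12.1); ex=np.array([np.cos(a),np.sin(a)]); ey=np.array([-ex[1],ex[0]])
    # front edge
    X=Q[:,:2]@ex; Y=Q[:,:2]@ey
    f=np.array([(y,X[(Y>y)&(Y<y+.01)].min()) for y in np.arange(Y.min()+.02,Y.max()-.03,.01)])
    pf=np.polyfit(f[:,0],f[:,1],1); print("front slope deg",np.degrees(pf[0]),"X",np.median(f[:,1]),"Y pct",np.percentile(Y,[0,.5,99.5,100]), "X max",np.percentile(X,99.5))
    m=(P[...,2]>.103)&(np.hypot(P[...,0]-.572,P[...,1]+.12)<.018); Q=P[m]
    print("cap",len(Q),Q.mean(0),(Q.max(0)+Q.min(0))/2)
    m=(P[...,2]>.06)&(P[...,2]<.084)&(np.hypot(P[...,0]-.572,P[...,1]+.12)<.018); Q=P[m]
    fit=least_squares(lambda c:np.hypot(Q[:,0]-c[0],Q[:,1]-c[1])-.0155,[.572,-.119]); print("body",len(Q),fit.x,abs(fit.fun).mean())
    # awl
    m=((P[...,2]>.020)&(P[...,2]<.031)&(abs(P[...,0]-.40)<.07)&(abs(P[...,1]-.305)<.035)).astype(np.uint8)
    k,l,st,c=cv2.connectedComponentsWithStats(m); i=1+np.argmax(st[1:,4]); Q=P[l==i]
    print("awl",cv2.minAreaRect((Q[:,:2]*1000).astype(np.float32)),len(Q))
    m=(P[...,2]>.0125)&(P[...,2]<.022)&(P[...,0]>.455)&(P[...,0]<.54)&(abs(P[...,1]-.32)<.03); Q=P[m]
    if len(Q)>5: print("shank",len(Q),cv2.fitLine((Q[:,:2]*1000).astype(np.float32),cv2.DIST_L1,0,.01,.01).ravel(),Q[:,0].max())
E
```

```text
top cabtop ((723.3629760742188, -30.025909423828125), (240.964599609375, 220.30291748046875), 11.837796211242676)
front slope deg 0.2875956891239265 X 0.5808605543132572 Y pct [-0.2915 -0.2896 -0.0719 -0.0705] X max 0.8196610413110847
cap 58 [ 0.5724 -0.1173  0.1078] [ 0.5718 -0.1167  0.1079]
body 15 [ 0.5732 -0.1172] 0.0005701323622856693
awl ((402.6536865234375, 304.92999267578125), (98.76561737060547, 20.785030364990234), 12.405632019042969) 278
shank 55 [  0.9758   0.2188 480.3979 322.635 ] 0.5124705715254327
side cabtop ((724.0006103515625, -32.317169189453125), (245.7039794921875, 224.59262084960938), 12.027698516845703)
front slope deg 0.5589862256069922 X 0.5805451562440307 Y pct [-0.2958 -0.2943 -0.0748 -0.071 ] X max 0.8207242008775641
cap 49 [ 0.5725 -0.1221  0.1078] [ 0.5731 -0.1203  0.1074]
body 76 [ 0.5744 -0.1197] 0.0008212272985309075
awl ((404.1641540527344, 300.0169982910156), (101.27765655517578, 26.341449737548828), 15.387210845947266) 159
shank 34 [  0.9658   0.2592 468.081  315.253 ] 0.5129017814740859
```

```bash
python3 - <<'E'
from g import *
q=go([.573,-.1185,.20],12); 
go([.573,-.1185,.067],12,start=q)
E
```

```text
go [56.88, 53.77, 4.06] [0.0, 0.0, -37.25]
go [0.0, -0.0, 13.3] [0.0, 0.0, -0.0]
```

Call:
move_arm --rows '[{"translation":[11.4,10.8,0.8],"rot":[0,0,-20],"hand":0.3},{"translation":[11.4,10.8,0.8],"rot":[0,0,-20],"hand":0.3},{"translation":[11.4,10.8,0.8],"rot":[0,0,-20],"hand":0.3},{"translation":[11.4,10.8,0.8],"rot":[0,0,-20],"hand":0.3},{"translation":[22.8,21.6,1.6],"rot":[0,0,-37.25],"hand":0.3},{"translation":[22.8,21.6,1.6],"rot":[0,0,-37.25],"hand":0.3},{"translation":[22.8,21.6,1.6],"rot":[0,0,-37.25],"hand":0.3},{"translation":[22.8,21.6,1.6],"rot":[0,0,-37.25],"hand":0.3}]'

```text
t: 2.07
eef_pos: [0.4024, 0.3151, 0.2248]
ee_rot: [-3.141, -0.0, 0.213]
force: [-0.0, -0.1, 0.1]
width: 0.0615
gripper_force: 0.0
```

```bash
python3 - <<'E'
from g import *
q=go([.573,-.1185,.20],12); 
E
```

```text
go [7.52, 45.99, 2.47] [-0.01, -0.01, 0.19]
```

Call:
move_arm --rows '[{"translation":[7.5,46,2.5],"rot":[0,0,0],"hand":0.3},{"translation":[7.5,46,2.5],"rot":[0,0,0],"hand":0.3},{"translation":[7.5,46,2.5],"rot":[0,0,0],"hand":0.3},{"translation":[7.5,46,2.5],"rot":[0,0,0],"hand":0.3},{"translation":[7.5,46,2.5],"rot":[0,0,0],"hand":0.3},{"translation":[7.5,46,2.5],"rot":[0,0,0],"hand":0.3},{"translation":[7.5,46,2.5],"rot":[0,0,0],"hand":0.3},{"translation":[7.5,46,2.5],"rot":[0,0,0],"hand":0.3}]'

```text
t: 2.73
eef_pos: [0.5231, 0.0056, 0.2071]
ee_rot: [-3.141, -0.001, 0.21]
force: [0.4, 0.9, 0.1]
width: 0.0615
gripper_force: 0.0
```

```bash
python3 - <<'E'
from g import *
q=go([.573,-.1185,.20],12); 
E
```

```text
go [2.29, 13.18, 0.71] [-0.01, -0.06, 0.01]
```

Call:
move_arm --rows '[{"translation":[2.2,13.1,0.7],"rot":[0,0,0],"hand":0.3},{"translation":[2.2,13.1,0.7],"rot":[0,0,0],"hand":0.3},{"translation":[2.2,13.1,0.7],"rot":[0,0,0],"hand":0.3},{"translation":[2.2,13.1,0.7],"rot":[0,0,0],"hand":0.3},{"translation":[2.2,13.1,0.7],"rot":[0,0,0],"hand":0.3},{"translation":[2.2,13.1,0.7],"rot":[0,0,0],"hand":0.3}]'

```text
t: 3.23
eef_pos: [0.5712, -0.1166, 0.1993]
ee_rot: [-3.141, 0.001, 0.207]
force: [0.3, -0.3, -0.2]
width: 0.0614
gripper_force: 0.0
```

```bash
python3 - <<'E'
from g import *
go([.573,-.1185,.067],12); 
E
```

```text
go [0.14, 0.23, 13.23] [-0.01, 0.04, -0.12]
```

Call:
move_arm --rows '[{"translation":[0.1,0.2,3.5],"rot":[0,0,0],"hand":0.3},{"translation":[0.1,0.2,7],"rot":[0,0,0],"hand":0.3},{"translation":[0.1,0.2,10],"rot":[0,0,0],"hand":0.3},{"translation":[0.1,0.2,12],"rot":[0,0,0],"hand":0.3},{"translation":[0.1,0.2,13.2],"rot":[0,0,0],"hand":0.3},{"translation":[0.1,0.2,13.2],"rot":[0,0,0],"hand":0.3}]' --squeeze 15

```text
t: 3.73
eef_pos: [0.5708, -0.1162, 0.0652]
ee_rot: [-3.141, 0.005, 0.211]
force: [-0.7, 0.7, 0.4]
width: 0.0613
gripper_force: 0.0
```

Call:
move_arm --rows '[{"translation":[0,0,0],"rot":[0,0,0],"hand":0.45},{"translation":[0,0,0],"rot":[0,0,0],"hand":0.55},{"translation":[0,0,0],"rot":[0,0,0],"hand":0.6},{"translation":[0,0,0],"rot":[0,0,0],"hand":0.65},{"translation":[0,0,0],"rot":[0,0,0],"hand":0.7},{"translation":[0,0,0],"rot":[0,0,0],"hand":0.8},{"translation":[0,0,0],"rot":[0,0,0],"hand":0.9},{"translation":[0,0,0],"rot":[0,0,0],"hand":0.9}]' --squeeze 15

```text
t: 4.4
eef_pos: [0.5733, -0.1177, 0.0684]
ee_rot: [3.141, -0.001, 0.209]
force: [-2.3, 1.5, 5.7]
width: 0.0303
gripper_force: 15.0
```

```bash
python3 - <<'E'
from g import *
print(arm.get_state()["eef_pos"])
q=go([.573,-.1185,.19],12); q2=go([.484,-.362,.19],12,start=q); go([.484,-.362,.053],12,start=q2)
E
```

```text
[ 0.5733 -0.1177  0.0684]
go [-0.03, 0.08, -12.16] [0.01, -0.07, -0.0]
go [-13.77, 21.97, 0.0] [0.0, 0.0, -0.0]
go [0.0, -0.0, 13.7] [0.0, 0.0, -0.0]
```

Call:
move_arm --rows '[{"translation":[0,0,-2],"rot":[0,0,0],"hand":0.9},{"translation":[0,0,-5],"rot":[0,0,0],"hand":0.9},{"translation":[0,0,-8],"rot":[0,0,0],"hand":0.9},{"translation":[0,0,-11],"rot":[0,0,0],"hand":0.9},{"translation":[0,0,-12.2],"rot":[0,0,0],"hand":0.9}]' --squeeze 20

```text
t: 4.82
eef_pos: [0.5743, -0.118, 0.1939]
ee_rot: [3.14, -0.005, 0.21]
force: [0.5, -0.0, -0.4]
width: 0.0305
gripper_force: 20.0
```

Call:
move_arm --rows '[{"translation":[-1,2,0],"rot":[0,0,0],"hand":0.9},{"translation":[-3,5,0],"rot":[0,0,0],"hand":0.9},{"translation":[-5,8,0],"rot":[0,0,0],"hand":0.9},{"translation":[-7,11,0],"rot":[0,0,0],"hand":0.9},{"translation":[-9,14.4,0],"rot":[0,0,0],"hand":0.9},{"translation":[-11,17.6,0],"rot":[0,0,0],"hand":0.9},{"translation":[-13,20.6,0],"rot":[0,0,0],"hand":0.9},{"translation":[-13.8,22,0],"rot":[0,0,0],"hand":0.9}]'

```text
t: 5.48
eef_pos: [0.4813, -0.3646, 0.1892]
ee_rot: [-3.141, 0.001, 0.207]
force: [1.3, -0.1, -1.1]
width: 0.0301
gripper_force: 20.0
```

Call:
move_arm --rows '[{"translation":[0,0,2],"rot":[0,0,0],"hand":0.9},{"translation":[0,0,5],"rot":[0,0,0],"hand":0.9},{"translation":[0,0,8],"rot":[0,0,0],"hand":0.9},{"translation":[0,0,10],"rot":[0,0,0],"hand":0.9},{"translation":[0,0,11],"rot":[0,0,0],"hand":0.9},{"translation":[0,0,12],"rot":[0,0,0],"hand":0.9},{"translation":[0,0,12],"rot":[0,0,0],"hand":0.9},{"translation":[0,0,12],"rot":[0,0,0],"hand":0.9}]'

```text
t: 6.15
eef_pos: [0.484, -0.3617, 0.0701]
ee_rot: [3.141, -0.0, 0.21]
force: [1.0, 0.2, -0.6]
width: 0.0304
gripper_force: 20.0
```

```bash
python3 - <<'E'
from g import *
s=arm.get_state();print(s["eef_pos"],s["ee_rot"],s["force"],s["width"])
im,d=grab("side","side1"); P=cloud("side",d); x,y=s["eef_pos"][:2]
m=(np.hypot(P[...,0]-x,P[...,1]-y)<.02)&(P[...,2]>.008); print("bottle bottom z",np.sort(P[m][:,2])[:8])
cv2.imwrite("pics/c1.png",cv2.resize(im[250:420,180:400,::-1],None,fx=3,fy=3))
E
```

```text
[ 0.484  -0.3617  0.0701] [ 3.1413 -0.      0.2097] [ 0.9989  0.1654 -0.6006] 0.03040829594524783
bottle bottom z [0.0081 0.0196 0.0207 0.0219 0.0221 0.0222 0.0222 0.0223]
```

View pics/c1.png

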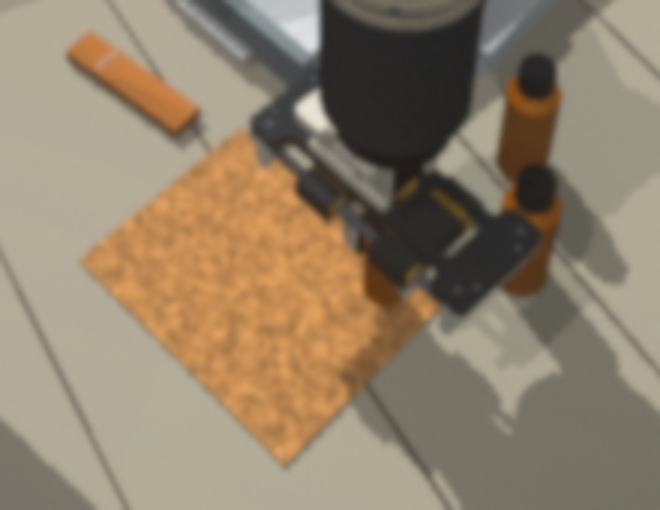

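The bottle is held upright at (380,280), about 18 mm above the right part of the mat. I'll shift it slightly inward and lower it.

Call:
move_arm --rows '[{"translation":[-0.8,-0.5,0.3],"rot":[0,0,0],"hand":0.9},{"translation":[-1.2,-0.8,0.8],"rot":[0,0,0],"hand":0.9},{"translation":[-1.2,-0.8,1.2],"rot":[0,0,0],"hand":0.9},{"translation":[-1.2,-0.8,1.5],"rot":[0,0,0],"hand":0.9},{"translation":[-1.2,-0.8,1.7],"rot":[0,0,0],"hand":0.9},{"translation":[-1.2,-0.8,1.8],"rot":[0,0,0],"hand":0.9},{"translation":[-1.2,-0.8,1.8],"rot":[0,0,0],"hand":0.9},{"translation":[-1.2,-0.8,1.8],"rot":[0,0,0],"hand":0.9}]'

```text
t: 6.87
eef_pos: [0.4703, -0.3565, 0.0524]
ee_rot: [3.141, 0.0, 0.21]
force: [-2.4, 1.4, 6.8]
width: 0.0306
gripper_force: 20.0
```

Call:
move_arm --rows '[{"translation":[0,0,0],"rot":[0,0,0],"hand":0.62},{"translation":[0,0,0],"rot":[0,0,0],"hand":0.55},{"translation":[0,0,0],"rot":[0,0,0],"hand":0.45},{"translation":[0,0,0],"rot":[0,0,0],"hand":0.3},{"translation":[0,0,0],"rot":[0,0,0],"hand":0.3},{"translation":[0,0,0],"rot":[0,0,0],"hand":0.3}]'

```text
t: 7.37
eef_pos: [0.4702, -0.3563, 0.0516]
ee_rot: [-3.142, 0.0, 0.209]
force: [-0.1, 0.8, 0.3]
width: 0.0591
gripper_force: 0.0
```

Call:
move_arm --rows '[{"translation":[0,0,-2],"rot":[0,0,0],"hand":0.3},{"translation":[0,0,-5],"rot":[0,0,0],"hand":0.3},{"translation":[0,0,-8],"rot":[0,0,0],"hand":0.3},{"translation":[0,0,-12],"rot":[0,0,0],"hand":0.3},{"translation":[0,0,-13],"rot":[0,0,0],"hand":0.9},{"translation":[0,0,-13],"rot":[0,0,0],"hand":1.0}]'

```text
t: 7.87
eef_pos: [0.4723, -0.3573, 0.1862]
ee_rot: [3.137, -0.006, 0.21]
force: [0.7, -0.7, 0.3]
width: 0.0529
gripper_force: 0.0
```

```bash
python3 - <<'E'
from g import *
s=arm.get_state();print(s["eef_pos"],s["width"])
for n in("top","side"):
    arm.grab_frame(n)
    for l in("resin_bottle","drawer_face"): print(n,l,[(round(r["p"],2),w(n,r["point"]).round(3).tolist()) for r in arm.pinpoint(l,n)[:4]])
a=np.radians(12);O=np.array([.606,-.0563]);ex=np.array([np.cos(a),np.sin(a)])
tip=lambda xc,z,tilt:np.r_[O+xc*ex,z]-.014*np.r_[np.sin(np.radians(tilt))*ex,-np.cos(np.radians(tilt))]
q=go(tip(-.150,.15,45),12,45); q=go(tip(-.150,.042,45),12,45,q); q=go(tip(-.016,.042,45),12,45,q)
E
```

```text
[ 0.4723 -0.3573  0.1862] 0.052915036720674685
top resin_bottle [(0.64, [0.645, -0.316, 0.0])]
top drawer_face [(0.66, [0.507, -0.077, 0.046])]
side resin_bottle [(0.89, [0.471, -0.355, 0.002]), (0.83, [0.588, -0.401, 0.001]), (0.62, [0.649, -0.317, -0.002])]
side drawer_face [(0.93, [0.504, -0.075, 0.039])]
go [3.59, -26.48, 2.08] [-0.06, 45.11, -0.04]
go [-7.64, -0.0, 7.64] [0.0, -0.0, -0.0]
go [9.48, -0.0, 9.48] [0.0, -0.0, -0.0]
```

```bash
python3 - <<'E'
from g import *
a=np.radians(12);O=np.array([.606,-.0563]);ex=np.array([np.cos(a),np.sin(a)])
tip=lambda xc,z,tilt:np.r_[O+xc*ex,z]-.014*np.r_[np.sin(np.radians(tilt))*ex,-np.cos(np.radians(tilt))]
q=go(tip(-.130,.15,45),12,45); q=go(tip(-.130,.038,45),12,45,q); q=go(tip(-.0207,.038,45),12,45,q)
E
```

```text
go [5.59, -26.48, 2.07] [-0.06, 45.11, -0.04]
go [-7.92, -0.0, 7.92] [0.0, -0.0, -0.0]
go [7.73, -0.0, 7.73] [0.0, -0.0, -0.0]
```

Call:
move_arm --rows '[{"translation":[0.7,-3.5,0.2],"rot":[0,6,0],"hand":1},{"translation":[1.4,-7,0.5],"rot":[0,12,0],"hand":1},{"translation":[2.1,-10.5,0.8],"rot":[0,18,0],"hand":1},{"translation":[2.8,-14,1.1],"rot":[0,24,0],"hand":1},{"translation":[3.6,-17.5,1.4],"rot":[0,30,0],"hand":1},{"translation":[4.3,-21,1.6],"rot":[0,36,0],"hand":1},{"translation":[5,-24.5,1.9],"rot":[0,42,0],"hand":1},{"translation":[5.6,-26.5,2.1],"rot":[0,45,0],"hand":1}]'

```text
t: 8.83
eef_pos: [0.466, -0.0838, 0.1587]
ee_rot: [-3.14, -0.787, 0.207]
force: [-1.1, -0.0, -1.3]
width: 0.0003
gripper_force: 0.0
```

Call:
move_arm --rows '[{"translation":[-2,0,2],"rot":[0,0,0],"hand":1},{"translation":[-4.5,0,4.5],"rot":[0,0,0],"hand":1},{"translation":[-7,0,7],"rot":[0,0,0],"hand":1},{"translation":[-7.9,0,7.9],"rot":[0,0,0],"hand":1},{"translation":[-7.9,0,7.9],"rot":[0,0,0],"hand":1},{"translation":[-7.9,0,7.9],"rot":[0,0,0],"hand":1}]'

```text
t: 9.33
eef_pos: [0.4733, -0.0774, 0.0793]
ee_rot: [3.136, -0.731, 0.202]
force: [0.6, -0.7, -0.2]
width: 0.0003
gripper_force: 0.0
```

```bash
python3 - <<'E'
from g import *
a=np.radians(12);O=np.array([.606,-.0563]);ex=np.array([np.cos(a),np.sin(a)])
tip=lambda xc,z,tilt:np.r_[O+xc*ex,z]-.014*np.r_[np.sin(np.radians(tilt))*ex,-np.cos(np.radians(tilt))]
s=arm.get_state();print(s["eef_pos"],s["width"],s["q"],s["force"])
go(tip(-.0207,.038,45),12,45)
E
```

```text
[ 0.4733 -0.0774  0.0793] 0.00032122177664367445 [-0.2     0.0716 -0.6944 -1.1689 -0.2819  3.0309] [ 0.6051 -0.741  -0.1598]
go [5.62, 0.56, 9.26] [0.62, 3.1, -0.31]
```

```bash
cat >> g.py <<'E'
a=np.radians(12);O=np.array([.606,-.0563]);ex=np.array([np.cos(a),np.sin(a)]);ey=np.array([-ex[1],ex[0]])
tip=lambda xc,z,tilt:np.r_[O+xc*ex,z]-.014*np.r_[np.sin(np.radians(tilt))*ex,-np.cos(np.radians(tilt))]
E
python3 - <<'E'
from g import *
q=go(tip(-.130,.12,25),12,25);q=go(tip(-.130,.042,25),12,25,q);q=go(tip(-.0226,.042,25),12,25,q)
E
```

```text
go [3.44, 0.72, -4.09] [0.56, -16.9, -0.41]
go [-3.3, -0.0, 7.07] [0.0, 0.0, -0.0]
go [9.73, -0.0, 4.54] [0.0, 0.0, -0.0]
```

Call:
move_arm --rows '[{"translation":[1.5,0.3,-2],"rot":[0,-6,0],"hand":1},{"translation":[3,0.6,-3.5],"rot":[0,-12,0],"hand":1},{"translation":[3.4,0.7,-4.1],"rot":[0.5,-17,-0.4],"hand":1},{"translation":[3.4,0.7,-4.1],"rot":[0.5,-17,-0.4],"hand":1},{"translation":[3.4,0.7,-4.1],"rot":[0.5,-17,-0.4],"hand":1},{"translation":[3.4,0.7,-4.1],"rot":[0.5,-17,-0.4],"hand":1}]'

```text
t: 9.83
eef_pos: [0.4319, -0.1159, 0.087]
ee_rot: [-3.127, -0.494, 0.201]
force: [-0.8, -1.6, -0.8]
width: 0.0001
gripper_force: 0.0
```

```bash
python3 - <<'E'
from g import *
s=arm.get_state();print(s["eef_pos"],s["ee_rot"],s["q"])
q=go(tip(-.130,.042,25),12,25);q=go(tip(-.0226,.042,25),12,25,q)
E
```

```text
[ 0.4319 -0.1159  0.087 ] [-3.1273 -0.4935  0.2007] [ 0.1137 -0.0122 -0.8985 -0.2809 -0.2014  1.9231]
go [2.57, -2.17, 5.09] [-0.6, -3.28, -0.42]
go [9.73, -0.0, 4.54] [0.0, 0.0, -0.0]
```

Call:
move_arm --rows '[{"translation":[2.5,-1,-2],"rot":[0,-3,0],"hand":1},{"translation":[5,-2,-4],"rot":[0,-3,0],"hand":1},{"translation":[7,-2,-4],"rot":[-0.6,-3.3,-0.4],"hand":1},{"translation":[7,-2,-4],"rot":[-0.6,-3.3,-0.4],"hand":1},{"translation":[7,-2,-4],"rot":[-0.6,-3.3,-0.4],"hand":1},{"translation":[7,-2,-4],"rot":[-0.6,-3.3,-0.4],"hand":1}]'

```text
t: 10.33
eef_pos: [0.4695, -0.0887, 0.1551]
ee_rot: [-3.139, -0.438, 0.205]
force: [0.6, -0.2, -0.3]
width: 0.0001
gripper_force: 0.0
```

```bash
python3 - <<'E'
from g import *
s=arm.get_state();print(s["eef_pos"],s["ee_rot"],s["q"],s["qd"])
for xc in(-.13,-.12,-.115):q=go(tip(xc,.042,25),12,25)
E
```

```text
[ 0.4695 -0.0887  0.1551] [-3.1389 -0.4379  0.2051] [ 0.2342 -0.1012 -0.8515  0.0258 -0.3827  1.5205] [-0.0165  0.015  -0.0105 -0.0131 -0.0005 -0.0057]
go [-3.86, -0.31, 9.28] [-0.05, -0.09, -0.23]
go [-2.96, -0.31, 9.71] [-0.05, -0.09, -0.23]
go [-2.51, -0.32, 9.92] [-0.05, -0.09, -0.23]
```

```bash
python3 - <<'E'
from g import *
q=go(tip(-.12,.043,20),12,20);q=go(tip(-.023,.043,20),12,20,q)
E
```

```text
go [-2.79, -0.31, 9.62] [-0.06, -5.09, -0.22]
go [9.12, -0.0, 3.32] [0.0, -0.0, -0.0]
```

Call:
move_arm --rows '[{"translation":[-0.8,-0.1,2.5],"rot":[0,-2.5,0],"hand":1},{"translation":[-1.6,-0.2,5.2],"rot":[0,-5,0],"hand":1},{"translation":[-2.3,-0.3,8],"rot":[0,-5,0],"hand":1},{"translation":[-2.8,-0.3,9.6],"rot":[0,-5,0],"hand":1},{"translation":[-2.8,-0.3,9.6],"rot":[0,-5,0],"hand":1},{"translation":[-2.8,-0.3,9.6],"rot":[0,-5,0],"hand":1}]'

```text
t: 10.83
eef_pos: [0.4827, -0.0834, 0.0548]
ee_rot: [-3.138, -0.346, 0.202]
force: [-0.6, 0.5, 0.6]
width: 0.0003
gripper_force: 0.0
```

```bash
python3 - <<'E'
from g import *
s=arm.get_state();print(s["eef_pos"],s["ee_rot"],s["q"],s["force"])
q=go(tip(-.023,.043,20),12,20)
E
```

```text
[ 0.4827 -0.0834  0.0548] [-3.1381 -0.3457  0.2018] [ 0.2377  0.144  -0.9036  0.049  -0.1778  1.4888] [-0.5512  0.4595  0.6421]
go [9.31, -0.15, 3.21] [-0.05, 0.19, -0.41]
```

Call:
move_arm --rows '[{"translation":[1.2,0,0.4],"rot":[0,0,0],"hand":1},{"translation":[2.4,0,0.8],"rot":[0,0,0],"hand":1},{"translation":[3.7,0,1.3],"rot":[0,0,0],"hand":1},{"translation":[5,-0.1,1.7],"rot":[0,0,0],"hand":1},{"translation":[6.3,-0.1,2.2],"rot":[0,0,0],"hand":1},{"translation":[7.2,-0.1,2.5],"rot":[0,0,0],"hand":1},{"translation":[8,-0.1,2.8],"rot":[0,0,0],"hand":1},{"translation":[8.6,-0.1,3],"rot":[0,0,0],"hand":1}]'

```text
t: 11.5
eef_pos: [0.5721, -0.0642, 0.0579]
ee_rot: [-3.137, -0.348, 0.2]
force: [-1.7, -0.3, 1.7]
width: 0.0003
gripper_force: 1.3
```

```bash
python3 - <<'E'
from g import *
s=arm.get_state();print(s["eef_pos"],s["ee_rot"],s["force"])
q=go(tip(-.023,.043,20),12,20)
arm.grab_frame("side");print([(round(r["p"],2),((w("side",r["point"])[:2]-O)@ex).round(4)) for r in arm.pinpoint("drawer_face","side")])
E
```

```text
[ 0.5721 -0.0642  0.0579] [-3.1373 -0.3482  0.2   ] [-1.6763 -0.2668  1.6869]
go [0.6, -0.07, 0.4] [-0.06, 0.05, -0.51]
[(0.8, np.float64(-0.0235)), (0.28, np.float64(0.0886))]
```

Call:
move_arm --rows '[{"translation":[0.2,0,0.1],"rot":[0,0,0],"hand":1},{"translation":[0.4,0,0.2],"rot":[0,0,0],"hand":1},{"translation":[0.6,0,0.3],"rot":[0,0,0],"hand":1},{"translation":[0.8,0,0.35],"rot":[0,0,0],"hand":1},{"translation":[0.9,0,0.4],"rot":[0,0,0],"hand":1},{"translation":[0.9,0,0.4],"rot":[0,0,0],"hand":1}]'

```text
t: 12.1
eef_pos: [0.5813, -0.0621, 0.0562]
ee_rot: [-3.137, -0.347, 0.2]
force: [-4.8, -0.5, 2.8]
width: 0.0004
gripper_force: 2.7
```

```bash
python3 - <<'E'
from g import *
s=arm.get_state();print(s["eef_pos"],s["ee_rot"],s["force"])
q=go(tip(-.023,.043,20),12,20)
arm.grab_frame("side");print([(round(r["p"],2),((w("side",r["point"])[:2]-O)@ex).round(4)) for r in arm.pinpoint("drawer_face","side")])
E
```

```text
[ 0.5813 -0.0621  0.0562] [-3.1372 -0.3473  0.1999] [-4.8375 -0.5146  2.8071]
go [-0.23, -0.06, -0.08] [-0.07, 0.1, -0.52]
[]
```

Call:
move_arm --rows '[{"translation":[0.1,0,0.03],"rot":[0,0,0],"hand":1},{"translation":[0.2,0,0.07],"rot":[0,0,0],"hand":1},{"translation":[0.2,0,0.07],"rot":[0,0,0],"hand":1}]'

```text
t: 12.45
eef_pos: [0.5815, -0.0622, 0.0556]
ee_rot: [-3.137, -0.344, 0.199]
force: [-12.4, -0.4, 8.5]
width: 0.0005
gripper_force: 5.8
```

```bash
python3 - <<'E'
from g import *
s=arm.get_state();print((s["eef_pos"][:2]-O)@ex,s["force"])
E
```

```text
-0.02516338418456068 [-12.4046  -0.4123   8.465 ]
```

Call:
move_arm --rows '[{"translation":[-2,0,-0.8],"rot":[0,0,0],"hand":1},{"translation":[-4.5,0,-2],"rot":[0,0,0],"hand":1},{"translation":[-6,0,-5],"rot":[0,-5,0],"hand":1},{"translation":[-7,0,-8],"rot":[0,-10,0],"hand":1},{"translation":[-7,0,-11.5],"rot":[0,-15,0],"hand":0.8},{"translation":[-7,0,-13],"rot":[0,-20,0],"hand":0.5},{"translation":[-7,-4,-13],"rot":[0,-20,0],"hand":0.5},{"translation":[-7,-8,-13],"rot":[0,-20,0],"hand":0.5}]'

```text
t: 13.12
eef_pos: [0.4625, -0.0053, 0.1568]
ee_rot: [-3.137, -0.004, 0.197]
force: [0.0, 0.6, -1.1]
width: 0.0212
gripper_force: 0.0
```

```bash
python3 - <<'E'
from g import *
s=arm.get_state();print(s["eef_pos"],s["ee_rot"],s["q"],s["width"])
for n in("top","side"):
    im,d=grab(n,n+"2");P=cloud(n,d)
    print(n,[(round(r["p"],2),((w(n,r["point"])[:2]-O)@ex).round(4)) for r in arm.pinpoint("drawer_face",n)])
    X=(P[...,:2]-O)@ex;Y=(P[...,:2]-O)@ey;Z=P[...,2]
    m=(Z>.05)&(Z<.062)&(abs(Y)<.1)&(X<.005)&(X>-.15); print("drawer top plate X",m.sum(),np.percentile(X[m],[1,5,50,95]) if m.sum() else 0)
    print("awl",[(round(r["p"],2),w(n,r["point"]).round(4).tolist()) for r in arm.pinpoint("awl",n)])
E
```

```text
[ 0.4625 -0.0053  0.1568] [-3.1372 -0.0037  0.1972] [ 0.4131  0.0808 -0.5595 -0.0043 -0.926   1.3575] 0.02115585575092937
top []
drawer top plate X 439 [-0.014  -0.0136 -0.0072 -0.0007]
awl [(0.65, [0.3995, 0.3039, 0.0128])]
side [(0.69, np.float64(-0.0123)), (0.64, np.float64(-0.0009)), (0.39, np.float64(-0.1317))]
drawer top plate X 384 [-0.0148 -0.0138 -0.0085  0.0011]
awl [(0.84, [0.3978, 0.2998, 0.0145])]
```

View pics/side2.png

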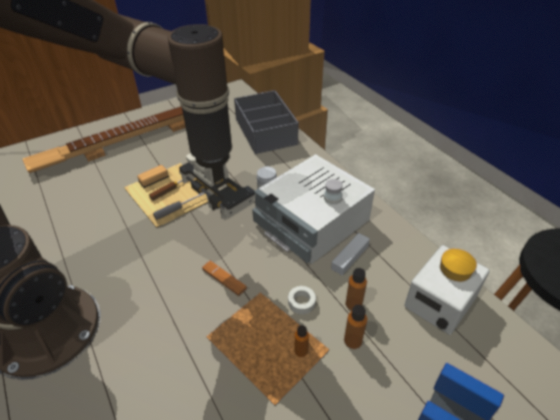

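Picture: the drawer is closed flush (front at about (285,225)), the bottle stands on the mat at (302,340), and the awl is at (163,188). I'll fetch the awl next.

```bash
python3 - <<'E'
from g import *
q=go([.409,.305,.14],12.5);q=go([.409,.305,.022],12.5,0,q)
E
```

```text
go [1.16, -31.47, 1.65] [-0.23, -0.06, -0.92]
go [0.0, -0.0, 11.8] [0.0, 0.0, -0.0]
```

Call:
move_arm --rows '[{"translation":[0.2,-4,0.2],"rot":[0,0,0],"hand":0.5},{"translation":[0.4,-8,0.4],"rot":[0,0,0],"hand":0.5},{"translation":[0.6,-12,0.6],"rot":[0,0,0],"hand":0.5},{"translation":[0.8,-16,0.8],"rot":[0,0,0],"hand":0.5},{"translation":[1,-20,1],"rot":[0,0,0],"hand":0.5},{"translation":[1.1,-24,1.2],"rot":[0,0,0],"hand":0.5},{"translation":[1.2,-28,1.4],"rot":[0,0,0],"hand":0.5},{"translation":[1.2,-31.4,1.6],"rot":[-0.2,0,-0.9],"hand":0.5}]'

```text
t: 14.08
eef_pos: [0.4099, 0.3061, 0.1404]
ee_rot: [-3.141, -0.001, 0.216]
force: [1.8, -0.5, 0.4]
width: 0.0437
gripper_force: 0.0
```

Call:
move_arm --rows '[{"translation":[0,0,2],"rot":[0,0,0],"hand":0.5},{"translation":[0,0,4],"rot":[0,0,0],"hand":0.5},{"translation":[0,0,4],"rot":[0,0,0],"hand":0.5},{"translation":[0,0,4],"rot":[0,0,0],"hand":0.5}]'

```text
t: 14.42
eef_pos: [0.4099, 0.3032, 0.0997]
ee_rot: [3.14, 0.001, 0.216]
force: [0.3, 0.8, -0.1]
width: 0.0437
gripper_force: 0.0
```

```bash
python3 - <<'E'
from g import *
s=arm.get_state();print(s["eef_pos"],s["ee_rot"],s["width"])
go([.409,.305,.022],12.5)
E
```

```text
[0.4099 0.3032 0.0997] [3.1396 0.001  0.2162] 0.04367005150362081
go [-0.04, -0.21, 7.77] [0.11, 0.06, -0.11]
```

Call:
move_arm --rows '[{"translation":[0,-0.1,2.5],"rot":[0,0,0],"hand":0.53},{"translation":[0,-0.1,5],"rot":[0,0,0],"hand":0.53},{"translation":[0,-0.1,6.5],"rot":[0,0,0],"hand":0.53},{"translation":[0,-0.1,7.5],"rot":[0,0,0],"hand":0.53},{"translation":[0,-0.1,7.7],"rot":[0,0,0],"hand":0.53},{"translation":[0,-0.1,7.7],"rot":[0,0,0],"hand":0.53}]'

```text
t: 14.92
eef_pos: [0.4102, 0.3056, 0.024]
ee_rot: [-3.141, -0.001, 0.217]
force: [-0.5, 0.8, 0.5]
width: 0.0414
gripper_force: 0.0
```

Call:
move_arm --rows '[{"translation":[0,0,0],"rot":[0,0,0],"hand":0.65},{"translation":[0,0,0],"rot":[0,0,0],"hand":0.7},{"translation":[0,0,0],"rot":[0,0,0],"hand":0.75},{"translation":[0,0,0],"rot":[0,0,0],"hand":0.8},{"translation":[0,0,0],"rot":[0,0,0],"hand":0.95},{"translation":[0,0,0],"rot":[0,0,0],"hand":0.95},{"translation":[0,0,0],"rot":[0,0,0],"hand":0.95}]' --squeeze 45

```text
t: 15.5
eef_pos: [0.4098, 0.3061, 0.0243]
ee_rot: [-3.141, -0.002, 0.218]
force: [-0.6, -0.6, 6.7]
width: 0.0197
gripper_force: 45.0
```

```bash
python3 - <<'E'
from g import *
q=go([.410,.306,.144],12.5);p=O-.16*ex+.055*ey;q=go([*p,.14],12,0,q);
E
```

```text
go [0.04, 0.0, -11.97] [-0.06, -0.12, -0.0]
go [-4.66, 33.97, 0.4] [0.0, -0.0, 0.5]
```

Call:
move_arm --rows '[{"translation":[0,0,-1.5],"rot":[0,0,0],"hand":0.95},{"translation":[0,0,-4],"rot":[0,0,0],"hand":0.95},{"translation":[0,0,-7],"rot":[0,0,0],"hand":0.95},{"translation":[0,0,-10],"rot":[0,0,0],"hand":0.95},{"translation":[0,0,-12],"rot":[0,0,0],"hand":0.95},{"translation":[0,0,-12],"rot":[0,0,0],"hand":0.95}]'

```text
t: 16.0
eef_pos: [0.411, 0.3076, 0.1482]
ee_rot: [-3.136, -0.007, 0.218]
force: [0.6, 0.5, 0.2]
width: 0.0195
gripper_force: 45.0
```

Call:
move_arm --rows '[{"translation":[-0.6,3.8,0],"rot":[0,0,0],"hand":0.95},{"translation":[-1.1,7.8,0],"rot":[0,0,0],"hand":0.95},{"translation":[-1.6,11.8,0],"rot":[0,0,0],"hand":0.95},{"translation":[-2.2,15.8,0],"rot":[0,0,0],"hand":0.95},{"translation":[-2.7,19.8,0],"rot":[0,0,0],"hand":0.95},{"translation":[-3.3,23.8,0],"rot":[0,0,0],"hand":0.95},{"translation":[-3.9,27.8,0.2],"rot":[0,0,0],"hand":0.95},{"translation":[-4.4,31.8,0.4],"rot":[0,0,0.5],"hand":0.95}]'

```text
t: 16.67
eef_pos: [0.4344, -0.0162, 0.1392]
ee_rot: [-3.141, -0.002, 0.21]
force: [2.1, 0.5, -0.4]
width: 0.0196
gripper_force: 45.0
```

Call:
move_arm --rows '[{"translation":[-0.3,2.1,0],"rot":[0,0,0],"hand":0.95},{"translation":[-0.3,2.1,0],"rot":[0,0,0],"hand":0.95},{"translation":[-0.3,2.1,2],"rot":[0,0,0],"hand":0.95},{"translation":[-0.3,2.1,4.4],"rot":[0,0,0],"hand":0.95},{"translation":[-0.3,2.1,4.4],"rot":[0,0,0],"hand":0.95},{"translation":[-0.3,2.1,4.4],"rot":[0,0,0],"hand":0.95},{"translation":[-0.3,2.1,4.4],"rot":[0,0,0],"hand":0.95}]'

```text
t: 17.25
eef_pos: [0.4369, -0.0352, 0.096]
ee_rot: [-3.141, -0.001, 0.21]
force: [0.2, 0.6, -0.5]
width: 0.0197
gripper_force: 45.0
```

```bash
python3 - <<'E'
from g import *
s=arm.get_state();print(s["eef_pos"],s["ee_rot"],"Xc",(s["eef_pos"][:2]-O)@ex,(s["eef_pos"][:2]-O)@ey)
for n in("top","side"):
    im,d=grab(n,n+"3");P=cloud(n,d)
    X=(P[...,:2]-O)@ex;Y=(P[...,:2]-O)@ey;Z=P[...,2]
    m=(X>-.105)&(X<-.02)&(abs(Y-.055)<.025)&(Z>.07); 
    for lo in np.arange(-.105,-.02,.012):
        k=m&(X>lo)&(X<lo+.012)
        if k.sum()>1: print(n,lo.round(3),k.sum(),"Y",np.median(Y[k]).round(4),"Zmax",np.percentile(Z[k],90).round(4),np.median(Z[k]).round(4), "Xmax",X[k].max().round(4))
    print("mouth",[(round(r["p"],2),((w(n,r["point"])[:2]-O)@ex).round(4),((w(n,r["point"])[:2]-O)@ey).round(4),w(n,r["point"])[2].round(4)) for r in arm.pinpoint("button_mouth",n)])
    print("awl",[(round(r["p"],2),((w(n,r["point"])[:2]-O)@ex).round(4),((w(n,r["point"])[:2]-O)@ey).round(4),w(n,r["point"])[2].round(4)) for r in arm.pinpoint("awl",n)])
a=cv2.imread("pics/side3.png")[130:270,190:370];b=cv2.imread("pics/top3.png")[150:290,200:330]
cv2.imwrite("pics/c3.png",np.hstack([cv2.resize(a,(440,342)),cv2.resize(b,(318,342))]))
E
```

```text
[ 0.4369 -0.0352  0.096 ] [-3.1413 -0.0012  0.2097] Xc -0.16097475393363872 0.0558150823300453
top -0.105 12 Y 0.0572 Zmax 0.0912 0.0892 Xmax -0.0933
top -0.093 11 Y 0.0571 Zmax 0.0909 0.0892 Xmax -0.0813
top -0.081 10 Y 0.0574 Zmax 0.0914 0.0882 Xmax -0.0713
top -0.069 12 Y 0.0575 Zmax 0.0899 0.0888 Xmax -0.0584
top -0.057 4 Y 0.0568 Zmax 0.0912 0.0899 Xmax -0.0536
mouth [(0.6, np.float64(0.0014), np.float64(0.0521), np.float64(0.0836))]
awl [(0.41, np.float64(-0.241), np.float64(-0.1952), np.float64(0.0008))]
side -0.057 4 Y 0.0539 Zmax 0.0916 0.0886 Xmax -0.0552
mouth [(0.63, np.float64(-0.0004), np.float64(0.057), np.float64(0.0925))]
awl [(0.44, np.float64(-0.1735), np.float64(0.0531), np.float64(0.0898))]
```

View pics/c3.png

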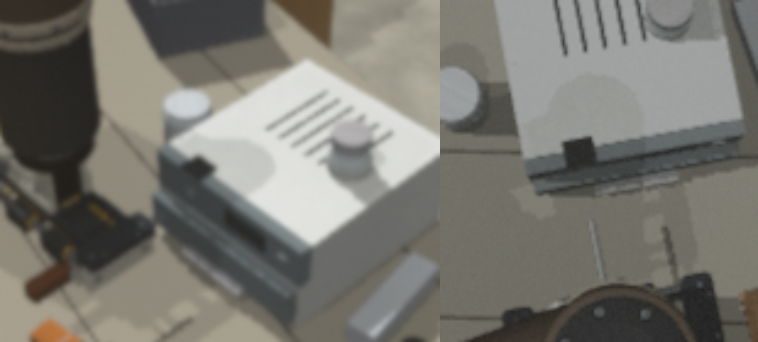

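The tab is at (578,152) in the right half and the shank at (597,248). I'll measure the lateral offset between tab and shank in each camera's own frame.

```bash
python3 - <<'E'
from g import *
for n in("top","side"):
    im=cv2.imread(f"pics/{n}3.png");P=cloud(n,np.load(f"pics/{n}3.npy"));g=im.max(2)
    X=(P[...,:2]-O)@ex;Y=(P[...,:2]-O)@ey;Z=P[...,2]
    m=(g<50)&(X>-.005)&(X<.035)&(abs(Y-.055)<.04)&(Z>.108)
    print(n,m.sum(),"tab Y",Y[m].mean(),np.percentile(Y[m],[2,50,98]),"X",np.percentile(X[m],[2,98]))
    t=(Z>.108)&(Z<.12)&(X>.0)&(X<.03)&(abs(Y)<.14);print("top Y range",np.percentile(Y[t],[.3,99.7]),"Z",np.median(Z[t]))
    t=(Z>.08)&(Z<.1)&(X>-.02)&(X<.015)&(Y<.04)&(Y>-.1);print("fascia X",np.median(X[t]),t.sum())
E
```

```text
top 115 tab Y 0.05578862198756202 [0.0432 0.0559 0.0682] X [0.0004 0.0243]
top Y range [-0.1074  0.1108] Z 0.1135009586159248
fascia X -0.0002980590760155859 53
side 29 tab Y 0.052892357645472926 [0.0431 0.0532 0.0621] X [0.0031 0.0191]
top Y range [-0.1122  0.1078] Z 0.1138569947693604
fascia X 0.0004497356556362103 210
```

Call:
move_arm --rows '[{"translation":[1,0.1,0],"rot":[0,0,0],"hand":0.95},{"translation":[2.2,0.1,0],"rot":[0,0,0],"hand":0.95},{"translation":[3.4,0.1,0],"rot":[0,0,0],"hand":0.95},{"translation":[4.4,0.1,0],"rot":[0,0,0],"hand":0.95},{"translation":[5,0.1,0],"rot":[0,0,0],"hand":0.95},{"translation":[5.4,0.1,0],"rot":[0,0,0],"hand":0.95},{"translation":[5.6,0.1,0],"rot":[0,0,0],"hand":0.95},{"translation":[5.6,0.1,0],"rot":[0,0,0],"hand":0.95}]' --squeeze 55

```text
t: 18.22
eef_pos: [0.4917, -0.0249, 0.0951]
ee_rot: [-3.141, -0.001, 0.209]
force: [0.7, 0.1, -1.2]
width: 0.0196
gripper_force: 55.0
```

```bash
python3 - <<'E'
from g import *
s=arm.get_state();print("Xc",(s["eef_pos"][:2]-O)@ex,(s["eef_pos"][:2]-O)@ey,s["force"],s["force"][:2]@ex)
E
```

```text
Xc -0.10526351471198027 0.05449899459426208 [ 0.6994  0.0923 -1.1555] 0.7032736937849929
```

Call:
move_arm --rows '[{"translation":[0.2,0,0],"rot":[0,0,0],"hand":0.95},{"translation":[0.4,0,0],"rot":[0,0,0],"hand":0.95},{"translation":[0.55,0,0],"rot":[0,0,0],"hand":0.95},{"translation":[0.7,0,0],"rot":[0,0,0],"hand":0.95},{"translation":[0.7,0,0],"rot":[0,0,0],"hand":0.95}]'

```text
t: 18.63
eef_pos: [0.4978, -0.0236, 0.0953]
ee_rot: [-3.141, 0.0, 0.209]
force: [-3.3, -0.6, 0.2]
width: 0.0197
gripper_force: 55.0
```

```bash
python3 - <<'E'
from g import *
s=arm.get_state();print("Xc",(s["eef_pos"][:2]-O)@ex,(s["eef_pos"][:2]-O)@ey,s["force"],s["force"][:2]@ex)
E
```

```text
Xc -0.09903249429656387 0.054470912950437975 [-3.3428 -0.6145  0.2185] -3.3975235934134846
```

Call:
move_arm --rows '[{"translation":[0.1,0,0],"rot":[0,0,0],"hand":0.95},{"translation":[0.2,0,0],"rot":[0,0,0],"hand":0.95},{"translation":[0.3,0,0],"rot":[0,0,0],"hand":0.95},{"translation":[0.3,0,0],"rot":[0,0,0],"hand":0.95},{"translation":[0.3,0,0],"rot":[0,0,0],"hand":0.95}]'

```text
t: 19.05
eef_pos: [0.5007, -0.023, 0.0952]
ee_rot: [-3.141, 0.0, 0.209]
force: [-5.4, -1.4, 0.5]
width: 0.0199
gripper_force: 55.0
```

```bash
python3 - <<'E'
from g import *
s=arm.get_state();print("Xc",(s["eef_pos"][:2]-O)@ex,(s["eef_pos"][:2]-O)@ey,s["force"],s["force"][:2]@ex)
E
```

```text
Xc -0.09609813288280313 0.05447757807524359 [-5.3831 -1.41    0.5338] -5.558579893008855
```

Call:
move_arm --rows '[{"translation":[0.1,0,0],"rot":[0,0,0],"hand":0.95},{"translation":[0.2,0,0],"rot":[0,0,0],"hand":0.95},{"translation":[0.2,0,0],"rot":[0,0,0],"hand":0.95},{"translation":[0.2,0,0],"rot":[0,0,0],"hand":0.95}]'

```text
t: 19.38
eef_pos: [0.501, -0.0231, 0.0947]
ee_rot: [-3.141, 0.003, 0.208]
force: [-10.1, -1.4, 2.5]
width: 0.0196
gripper_force: 55.0
```

```bash
python3 - <<'E'
from g import *
s=arm.get_state();print("Xc",(s["eef_pos"][:2]-O)@ex,(s["eef_pos"][:2]-O)@ey,s["force"],s["force"][:2]@ex)
P=cloud("side",np.load("pics/side2.npy"))
M=(P[...,2]>.002)&(P[...,2]<.0065)&(abs(P[...,0]-.415)<.14)&(abs(P[...,1]+.3)<.17)
im=cv2.imread("pics/side2.png").astype(int); M&=(im[...,2]-im[...,0]>40)
print(cv2.minAreaRect((P[M][:,:2]*1000).astype(np.float32)))
E
```

```text
Xc -0.09581469994149604 0.05434032388231163 [-10.1044  -1.3975   2.5332] -10.174191038385212
((411.1837158203125, -278.59442138671875), (171.08218383789062, 269.7623291015625), 14.337322235107422)
```

Call:
move_arm --rows '[{"translation":[-1.5,0,0],"rot":[0,0,0],"hand":0.95},{"translation":[-4,0,0],"rot":[0,0,0],"hand":0.95},{"translation":[-7,0,-1],"rot":[0,0,0],"hand":0.95},{"translation":[-8,0,-4],"rot":[0,0,0],"hand":0.95},{"translation":[-8,0,-7],"rot":[0,0,0],"hand":0.95},{"translation":[-8,0,-10],"rot":[0,0,0],"hand":0.95},{"translation":[-8,0,-10],"rot":[0,0,0],"hand":0.95}]'

```text
t: 19.97
eef_pos: [0.4293, -0.0382, 0.2018]
ee_rot: [-3.141, -0.014, 0.21]
force: [1.4, 0.2, -0.1]
width: 0.0195
gripper_force: 55.0
```

```bash
python3 - <<'E'
from g import *
for n in("top","side"):
    im,d=arm.grab_frame(n);P=cloud(n,d);im=im.astype(int)
    M=((P[...,2]>.001)&(P[...,2]<.0075)&(abs(P[...,0]-.415)<.14)&(abs(P[...,1]+.3)<.17)&(im[...,0]-im[...,2]>30)).astype(np.uint8)
    k,l,st,c=cv2.connectedComponentsWithStats(cv2.morphologyEx(M,cv2.MORPH_OPEN,np.ones((3,3)))); i=1+np.argmax(st[1:,4])
    print(n,cv2.minAreaRect((P[l==i][:,:2]*1000).astype(np.float32)))
    print([(round(r["p"],2),w(n,r["point"]).round(3).tolist()) for r in arm.pinpoint("mat",n)[:2]])
q=go([.3775,-.2885,.19],-77)
E
```

```text
top ((415.7584228515625, -298.540283203125), (164.59771728515625, 219.49505615234375), 15.797281265258789)
[(0.87, [0.418, -0.297, 0.003]), (0.58, [0.47, -0.356, 0.002])]
side ((416.52435302734375, -300.63189697265625), (173.0440673828125, 223.67088317871094), 14.07262897491455)
[(0.7, [0.42, -0.3, 0.003]), (0.58, [0.395, 0.381, 0.005])]
go [-9.82, 23.43, 0.46] [-0.11, -0.04, 88.96]
```

Call:
move_arm --rows '[{"translation":[-0.8,1.9,0],"rot":[0,0,6.5],"hand":0.95},{"translation":[-1.6,3.7,0],"rot":[0,0,13],"hand":0.95},{"translation":[-2.4,5.6,0],"rot":[0,0,19.5],"hand":0.95},{"translation":[-3.1,7.5,0],"rot":[0,0,26],"hand":0.95},{"translation":[-3.9,9.4,0],"rot":[0,0,32.5],"hand":0.95},{"translation":[-4.7,11.2,0],"rot":[0,0,39],"hand":0.95},{"translation":[-5.5,13.1,0],"rot":[0,0,45.5],"hand":0.95},{"translation":[-6.2,15,0],"rot":[0,0,52],"hand":0.95}]'

```text
t: 20.83
eef_pos: [0.3947, -0.1996, 0.1938]
ee_rot: [-3.142, 0.001, -0.704]
force: [0.8, -0.2, -1.0]
width: 0.0195
gripper_force: 55.0
```

```bash
python3 - <<'E'
from g import *
print(arm.get_state()["q"]);q=go([.3775,-.2885,.19],-75.5)
E
```

```text
[-0.0204  0.0065 -0.5435 -0.0011 -1.0218  0.8874]
go [4.45, 7.89, 0.38] [0.02, 0.08, 35.14]
```

Call:
move_arm --rows '[{"translation":[0.8,1.4,0],"rot":[0,0,6.5],"hand":0.95},{"translation":[1.6,2.8,0],"rot":[0,0,13],"hand":0.95},{"translation":[2.4,4.2,0],"rot":[0,0,19.5],"hand":0.95},{"translation":[3.2,5.6,0],"rot":[0,0,26],"hand":0.95},{"translation":[4,7,0],"rot":[0,0,32],"hand":0.95},{"translation":[4.5,7.9,0.2],"rot":[0,0,35],"hand":0.95},{"translation":[4.5,7.9,0.4],"rot":[0,0,35],"hand":0.95},{"translation":[4.5,7.9,0.4],"rot":[0,0,35],"hand":0.95}]'

```text
t: 21.5
eef_pos: [0.3783, -0.2881, 0.1893]
ee_rot: [3.14, 0.002, -1.31]
force: [-0.2, 0.1, -0.8]
width: 0.0193
gripper_force: 55.0
```

```bash
python3 - <<'E'
from g import *
print(arm.get_state()["eef_pos"]);q=go([.3775,-.2885,.023],-75.5)
im,d=grab("side","side4");cv2.imwrite("pics/c4.png",cv2.resize(im[230:420,140:400,::-1],None,fx=3,fy=3))
P=cloud("side",d);u=np.array([np.cos(np.radians(-75.5)),np.sin(np.radians(-75.5))]);v=np.array([-u[1],u[0]])
D=P[...,:2]-arm.get_state()["eef_pos"][:2];A=D@u;B=D@v;Z=P[...,2]
for lo in(-.055,-.045,.06,.08,.1):
    m=(A>lo)&(A<lo+.015)&(abs(B)<.02)&(Z>.1);print(lo,m.sum(),(np.median(B[m]),np.percentile(Z[m],[10,90])) if m.sum() else 0)
E
```

```text
[ 0.3783 -0.2881  0.1893]
go [0.05, 0.06, 16.63] [0.07, 0.12, 0.46]
-0.055 22 (np.float64(-0.002094312177766241), array([0.6137, 0.6147]))
-0.045 99 (np.float64(-0.0020143171166596956), array([0.614 , 0.6168]))
0.06 25 (np.float64(-0.001473237762945619), array([0.1807, 0.1842]))
0.08 25 (np.float64(-0.0014794995240041966), array([0.181 , 0.1839]))
0.1 22 (np.float64(-0.0006235017819781007), array([0.1803, 0.184 ]))
```

View pics/c4.png

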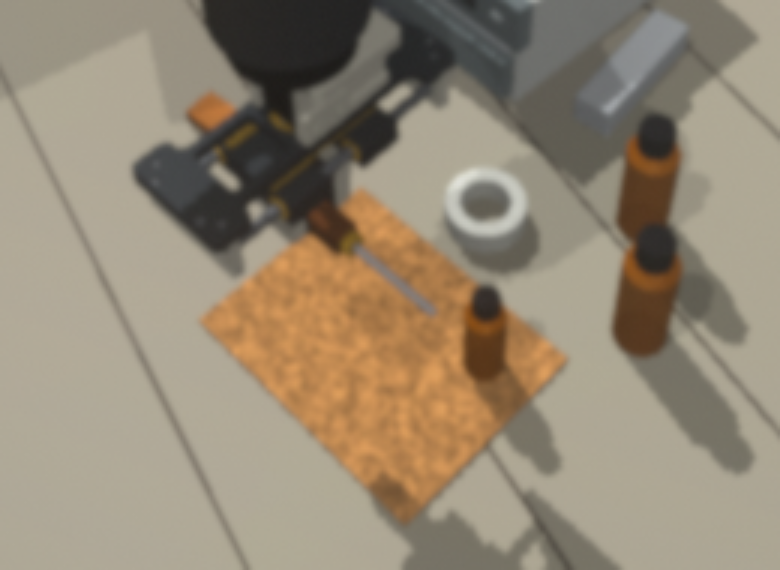

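The awl is held level with its tip at (435,312), clear of the bottle at (485,335). Lowering it onto the mat now.

Call:
move_arm --rows '[{"translation":[0,0,3],"rot":[0,0,0],"hand":0.95},{"translation":[0,0,6.5],"rot":[0,0,0],"hand":0.95},{"translation":[0,0,10],"rot":[0,0,0],"hand":0.95},{"translation":[0,0,13],"rot":[0,0,0],"hand":0.95},{"translation":[0,0,15],"rot":[0,0,0],"hand":0.95},{"translation":[0,0,16],"rot":[0,0,0],"hand":0.95},{"translation":[0,0,16.4],"rot":[0,0,0],"hand":0.95},{"translation":[0,0,16.4],"rot":[0,0,0],"hand":0.95}]'

```text
t: 22.22
eef_pos: [0.3789, -0.2873, 0.0262]
ee_rot: [3.141, 0.002, -1.308]
force: [-0.9, 0.1, -1.5]
width: 0.0198
gripper_force: 55.0
```

Call:
move_arm --rows '[{"translation":[0,0,0.2],"rot":[0,0,0],"hand":0.95},{"translation":[0,0,0.3],"rot":[0,0,0],"hand":0.95},{"translation":[0,0,0.3],"rot":[0,0,0],"hand":0.95}]'

```text
t: 22.47
eef_pos: [0.3798, -0.288, 0.0248]
ee_rot: [-3.139, -0.0, -1.309]
force: [0.0, 0.6, -0.4]
width: 0.0196
gripper_force: 55.0
```

Call:
move_arm --rows '[{"translation":[0,0,0.1],"rot":[0,0,0],"hand":0.95},{"translation":[0,0,0.2],"rot":[0,0,0],"hand":0.95},{"translation":[0,0,0.2],"rot":[0,0,0],"hand":0.95},{"translation":[0,0,0.2],"rot":[0,0,0],"hand":0.95}]'

```text
t: 22.8
eef_pos: [0.3795, -0.288, 0.0224]
ee_rot: [-3.14, 0.0, -1.31]
force: [0.1, -0.6, 1.8]
width: 0.0194
gripper_force: 55.0
```

Call:
move_arm --rows '[{"translation":[0,0,0],"rot":[0,0,0],"hand":0.72},{"translation":[0,0,0],"rot":[0,0,0],"hand":0.65},{"translation":[0,0,0],"rot":[0,0,0],"hand":0.55},{"translation":[0,0,0],"rot":[0,0,0],"hand":0.45},{"translation":[0,0,0],"rot":[0,0,0],"hand":0.45}]'

```text
t: 23.22
eef_pos: [0.3792, -0.2879, 0.0221]
ee_rot: [-3.14, 0.001, -1.31]
force: [-0.4, 0.5, 0.4]
width: 0.0448
gripper_force: 0.0
```

Call:
move_arm --rows '[{"translation":[0,0,-2],"rot":[0,0,0],"hand":0.45},{"translation":[0,0,-5],"rot":[0,0,0],"hand":0.45},{"translation":[0,0,-9],"rot":[0,0,0],"hand":0.45},{"translation":[0,0,-13],"rot":[0,0,0],"hand":0.45},{"translation":[-3,0,-16],"rot":[0,0,0],"hand":0.45},{"translation":[-7,0,-16],"rot":[0,0,0],"hand":0.45},{"translation":[-11,0,-16],"rot":[0,0,0],"hand":0.45},{"translation":[-15,0,-16],"rot":[0,0,0],"hand":0.45}]'

```text
t: 23.88
eef_pos: [0.3396, -0.1422, 0.1826]
ee_rot: [-3.139, 0.0, -1.312]
force: [0.6, 2.1, 0.0]
width: 0.0483
gripper_force: 0.0
```

```bash
python3 - <<'E'
from g import *
im,d=grab("side","side5")
for n in("side","top"):
    if n=="top": im,d=arm.grab_frame(n)
    P=cloud(n,d)
    for l in("awl","resin_bottle","drawer_face"):print(n,l,[(round(r["p"],2),w(n,r["point"]).round(3).tolist()) for r in arm.pinpoint(l,n)[:3]])
    X=(P[...,:2]-O)@ex;Y=(P[...,:2]-O)@ey;Z=P[...,2]
    m=(Z>.05)&(Z<.062)&(abs(Y)<.1)&(X<.005)&(X>-.15); print("drawer",np.percentile(X[m],[1,5]))
E
```

```text
side awl [(0.92, [0.374, -0.281, 0.01])]
side resin_bottle [(0.81, [0.586, -0.399, -0.0]), (0.69, [0.47, -0.359, 0.001]), (0.67, [0.644, -0.316, 0.0])]
side drawer_face [(0.87, [0.595, -0.054, 0.041])]
drawer [-0.0147 -0.0137]
top awl [(0.77, [0.376, -0.275, 0.015])]
top resin_bottle [(0.83, [0.583, -0.392, -0.002]), (0.56, [0.645, -0.313, 0.003]), (0.48, [0.47, -0.355, 0.001])]
top drawer_face [(0.58, [0.594, -0.061, 0.041])]
drawer [-0.0142 -0.0137]
```

View pics/side5.png

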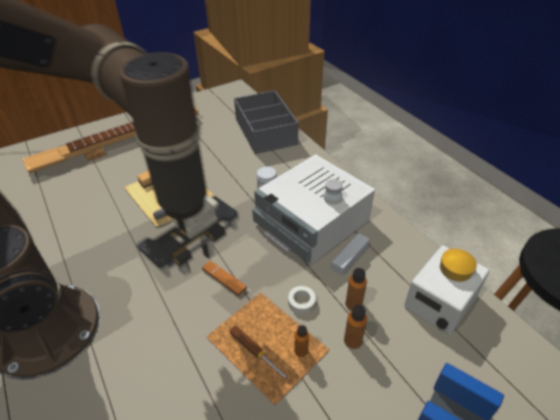

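The picture shows the awl flat on the mat (260,352), the bottle upright at (302,342), the drawer home, and the arm clear of everything.

```bash
python3 -c "
from station import arm
print(arm.job_done())"
```

```text
the job is handed in; nothing more can be done
None
```

The job is done and handed in at about 24 s: the resin bottle stands upright on the cork mat, the drawer is home, the start button was pressed to its stop with the awl, and the awl lies flat on the mat.

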